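# Dose a green mix at the paint dosing console

### The job

Set the paint dosing console to mix a green: with the tips of the closed fingers, first switch the power on by pressing the white-marked end of the black rocker fully down, then press the yellow key fully down, then the blue key fully down (each stays down), and last press the green start button right down and let it come back up. Leave the red and white keys up, and do not pick up, shift or knock over any of the jars, tools and other things around.

Things in the scene. Friction and masses are not known exactly. Their poses are not given: they have to be found in the camera images.
- console: Fixed grey console, flat-topped box 200 (x) x 340 (y) x 50 mm high. Origin: centre of its underside, on the table; x points away from its front edge (nearest the robot), y to its left, z up. On its far half a row of four colour keys (order varies); on its near half the rocker and the start button, one left, one right (which varies), a flat dark display between.
- yellow_key: Fixed black square bezel of the latching yellow key, 38 x 38 x 6 mm, on the console top. Origin: centre of its underside, on the key axis; axes as the console. The round yellow key cap, diameter 28 mm, has its flat top 22 mm above the origin when up, 14 mm when fully down. Keys are 60 mm apart in y.
- blue_key: Fixed black square bezel of the latching blue key, 38 x 38 x 6 mm, on the console top. Origin: centre of its underside, on the key axis; axes as the console. The round blue key cap, diameter 28 mm, has its flat top 22 mm above the origin when up, 14 mm when fully down. Keys are 60 mm apart in y.
- red_key: Fixed black square bezel of the latching red key, 38 x 38 x 6 mm, on the console top. Origin: centre of its underside, on the key axis; axes as the console. The round red key cap, diameter 28 mm, has its flat top 22 mm above the origin when up, 14 mm when fully down. Keys are 60 mm apart in y.
- white_key: Fixed black square bezel of the latching white key, 38 x 38 x 6 mm, on the console top. Origin: centre of its underside, on the key axis; axes as the console. The round white key cap, diameter 28 mm, has its flat top 22 mm above the origin when up, 14 mm when fully down. Keys are 60 mm apart in y.
- yellow (a joint): Travel of the yellow key cap downwards in m: 0 up, 0.008 fully down (a hard stop). Needs about 2.5 N, and stays wherever it is left (no spring).
- blue (a joint): Travel of the blue key cap downwards in m: 0 up, 0.008 fully down (a hard stop). Needs about 2.5 N, and stays wherever it is left (no spring).
- red (a joint): Travel of the red key cap downwards in m: 0 up, 0.008 fully down (a hard stop). Needs about 2.5 N, and stays wherever it is left (no spring).
- white (a joint): Travel of the white key cap downwards in m: 0 up, 0.008 fully down (a hard stop). Needs about 2.5 N, and stays wherever it is left (no spring).
- rocker_switch: Fixed white frame of the power rocker, 72 (x) x 42 (y) x 9 mm, on the console top. Origin: centre of its underside; axes as the console. Black V-shaped paddle, 28 mm wide, pivot along y 16 mm above the origin, ends 26 mm from it. The -x half (to the console front) has the white mark: press there, 20 to 24 mm from the origin. Off, its outer end is 29 mm above the origin; on, 18 mm.
- rocker (a joint): Rocker angle in rad: 0 off (marked end up), 0.4 fully on (marked end down, a hard stop). Needs about 3 to 4 N at the marked end, and stays wherever it is left.
- start_button: Fixed steel collar of the start button, diameter 54 mm, 7 mm high, on the console's top. Origin: centre of its underside, on the button's axis; axes as the console's. Its round green button, diameter 38 mm, has its flat top 24 mm above the origin when up and 18 mm when fully down.
- start (a joint): Travel of the green start button downwards in m: 0 up, 0.006 fully down (a hard stop). Sprung: 1.5 N to start it, 5 N fully down; it comes back up when let go.
- orange_jar: Loose jar of orange paint with a white cap, diameter 72, 85 mm high, standing on the table beside the console's left or right end. Origin: centre of its underside. A bystander.
- green_jar: Loose jar of green paint with a black cap, diameter 72, 85 mm high, standing beside the console's other end. Origin: centre of its underside. A bystander.
- tester_pot: Small loose violet tester pot with a black cap, diameter 34, 42 mm high, standing on top of the console past the left end of the key row. Origin: centre of its underside. A bystander.
- brush: Loose flat brush with a red handle, lying on the table beyond the console. Origin: underside of its middle; x along it. A bystander.
- palette_knife: Loose palette knife with a dark wooden handle, lying on the table between the console and the robot. Origin: underside of its middle; x along it. A bystander.
- tape_roll: Loose ring of blue tape lying flat on the table beyond the console, diameter 92, 24 mm high. Origin: centre of its underside. A bystander.
- mixing_cup: Loose empty white cup, rim diameter 76, 80 mm high, standing on the foot of the white dosing tower at the right side of the table. Origin: centre of its underside. A bystander.

How it is judged (in metres and radians):
On the way, in this order (a step that is already met when the one before it is completed fails the run):
1. the fingers press the marked end of the rocker fully down (power on) (value of joint rocker above 0.33 rad and contact force between the fingers and rocker_switch above 0.5 N), for 0.04 s.
2. the fingers press the yellow key fully down (value of joint rocker above 0.33 rad and value of joint yellow above 0.0065 m and contact force between the fingers and yellow_key above 0.5 N), for 0.04 s.
3. the fingers press the blue key fully down (value of joint rocker above 0.33 rad and value of joint each of yellow, blue above 0.0065 m and contact force between the fingers and blue_key above 0.5 N), for 0.04 s.
4. the fingers press the green start button down, with the power on and the yellow and blue keys down (value of joint rocker above 0.33 rad and value of joint each of yellow, blue above 0.0065 m and value of joint start above 0.0045 m and contact force between the fingers and start_button above 0.5 N), for 0.04 s.
At the end, for the whole second after the job is handed in: The rocker is on (over 0.33 of 0.4 rad), the yellow and blue keys are down (over 6.5 of 8 mm), the red and white keys are up (under 3 mm), the start button is back up (under 1.5 mm), and every loose thing is at rest, upright as it was and within 20 mm of where it began (value of joint rocker above 0.33 rad and value of joint each of yellow, blue above 0.0065 m and value of joint each of red, white below 0.003 m and value of joint start below 0.0015 m and distance of each of orange_jar, green_jar, tester_pot, brush, palette_knife, tape_roll, mixing_cup from where it was at the start of the episode below 0.02 m and linear speed of each of orange_jar, green_jar, tester_pot, brush, palette_knife, tape_roll, mixing_cup below 0.02 m/s and angle between each of orange_jar, green_jar, tester_pot, brush, palette_knife, tape_roll, mixing_cup's own z axis and vertical below 0.3 rad); the robot touches nothing.
It fails at once if a colour key is pressed (over 3 mm) while the power is off (not (value of joint rocker above 0.33 rad) and value of joint any of yellow, blue above 0.003 m).
It fails at once if the blue key is pressed (over 3 mm) before the yellow key is fully down (value of joint blue above 0.003 m and not (value of joint yellow above 0.0065 m)).
It fails at once if the start button is pressed (over 3 mm) before the yellow and blue keys are fully down (value of joint start above 0.003 m and not (value of joint each of yellow, blue above 0.0065 m)).
It fails at once if the red or the white key is pressed (over 3 mm) (value of joint any of red, white above 0.003 m).
It fails at once if one of the loose things is lifted, shifted by more than 20 mm or tipped (distance of any of orange_jar, green_jar, tester_pot, brush, palette_knife, tape_roll, mixing_cup from where it was at the start of the episode above 0.02 m or angle between any of orange_jar, green_jar, tester_pot, brush, palette_knife, tape_roll, mixing_cup's own z axis and vertical above 0.3 rad).
It also fails if it takes over 48 s, if anything falls off the work surface, if the arm or the gripper's body presses on something with over 40 N, if the wrist force passes 120 N, or if a joint passes its speed limit or range.

### The arm

A 6-joint arm with a two-finger parallel gripper is mounted at the origin on the work surface. World frame = base frame: x ahead of the robot, y to its left, z up, the work surface at z = 0. Lengths are in m, angles in degrees, forces in N, time in s.
With the tool pointing down it reaches from about 0.3 to 0.75 m from the base axis. Payload 8.5 kg.
Tool frame: the origin (TCP) lies on the centre line of the jaws, within the pads' length; the fingertips stand 19 mm ahead of it and the grasp point (between the pads) is the TCP (env.tcp_to_tips is the z of the fingertips in the tool frame, in m); z points along the fingers, y is the line along which they close (so a half turn about z gives the same grasp; the last joint's range is limited). The gripper opens to 85 mm and grips with 20 to 120 N. Pads are 22 mm wide; open, the fingers measure 114 mm over their backs; the gripper's body (76 mm by 85 mm) begins 54 mm behind the grasp point. The pads swing forward as they close: fully open they stand 13 mm farther back than shut.
Start: joints at [62.664, 21.807, 74.336, -0, 83.858, -12.336], TCP at [0.142, 0.531, 0.212] pointing down, gripper open.
Joint ranges: [-178.18, 178.18], [-50.72, 133.34], [12.68, 142.11], [-81.47, 261.47], [9.98, 163.14], [-165.26, 165.26]. Speed limits (degrees/s): [136.94, 136.94, 180, 180, 180, 180].

### API

Orientations are given as a 3x3 rotation matrix whose columns are the frame's x, y, z axes.
In Python, from rig import env gives the robot as it stands.
- The arm moves only by the tool servo_tool, never from a script. Its argument "steps" is a list of rows, each an object of numbers: "tx", "ty", "tz": the shift along the world's x, y, z in cm; "yaw": the turn about the world's z in degrees; "claw": the finger opening in cm, from 0 to 8.54. In form: [{"tx": .., "ty": .., "tz": .., "yaw": .., "claw": ..}, ...]. A call has 1 to 20 rows; each row shifts and turns the commanded pose from where the row before left it; what a row does not reach is not made up. A row lasts 1/10 s, in which the tool goes at most 50 mm and 8.59 degrees, less where a joint would pass 70% of its speed; a pose out of reach is approached as far as the arm can. A call with a gripper value outside its range is refused whole. The fingers move at their own pace and stop on an object; "newtons" is the grip in N (left out, the last holds). Time passes only in rows, so rows that do not move let the fingers close. It gives the time, the measured TCP pose, the force, the opening and the grip force at its end, in the units of the state.
- env.observe(): the state, without advancing time (a new reading comes with each control period).
- env.get_image(name): name is "scene" or "side" or "wrist"; returns (picture, depth): 384x512x3 uint8, red, green, blue; 384x512 float32, m along the optical axis (not along the pixel's ray), 0 where there is no reading.
- env.camera_model(name): a dict with "fovy" (degrees; the focal length in pixels is half the picture's height over the tangent of half this angle, whatever the lens; pixels are square), "cx", "cy" (the principal point, pixels), "T" (4x4, takes a point from camera to world coordinates). Camera axes: x right, y down, z forward; pixel columns grow to the right and rows downward; lengths in m; the calibration is good to about 2 mm. A picture is of the moment at which its call begins: read the wrist's pose just before it. camera_model takes no time and is no camera call; for the wrist camera it gives the pose at the moment of the call.
- env.close_job(): hands the job in; it is judged then, once.
The state is a dict: "time_s": time; "q": joint angles; "qvel": joint speeds; "joint_efforts": joint torques, N m; "position": TCP position; "tool_rot": TCP orientation; "ft_force": force on the tool from outside, world axes, zero at the start; "wrist_torque": the same for the moment, N m; "grip_width": finger opening in m; "gripper_force": force on a finger pad.
Only numpy, scipy, OpenCV 4.12 (cv2) and the standard library are available. Lean on these libraries where they do the work, as an engineer would, in place of code of your own. Each camera call takes 0.05 s, during which the arm holds its last target. There are 200 camera calls.

## Working session

There is one attempt and no reset: what is moved stays moved. The work goes in short steps, Python scripts to look and compute and a tool call to move; the robot and the scene stay as the last step left them, time stands still between calls to the robot, and variables do not carry over. Pictures are saved under pics/ and viewed, at most 10 in all, crops included, and the job is handed in when it is done.

Besides the shell and the picture viewer there is one more tool, called after "Emit:" as name(argument=value, ...), one argument or row to a line, values as JSON. servo_tool: Moves the arm, as the interface text tells. Its arguments: {"type":"object","properties":{"steps":{"type":"array"},"newtons":{"type":"number"}},"required":["steps"]}

```bash
mkdir -p pics; cat > h.py <<'E'
import numpy as np,cv2
from rig import env
def cloud(name):
    m=env.camera_model(name); im,d=env.get_image(name)
    f=im.shape[0]/2/np.tan(np.radians(m["fovy"])/2)
    v,u=np.mgrid[:im.shape[0],:im.shape[1]]
    p=np.stack([(u-m["cx"])/f*d,(v-m["cy"])/f*d,d],-1)
    w=p@m["T"][:3,:3].T+m["T"][:3,3]
    w[d==0]=np.nan
    return im,w
E
python3 - <<'E'
from h import *
ims=[]
for n in("scene","side"):
    im,w=cloud(n); np.savez(n,im=im,w=w)
    cv2.imwrite(f"pics/{n}.png",im[:,:,::-1])
    print(n,env.camera_model(n)["T"][:3,3].round(3))
print(env.observe()["time_s"],env.observe()["tool_rot"],env.tcp_to_tips)
E
```

```text
scene [1.516 0.243 0.749]
side [0.475 0.788 0.758]
0.1 [[-9.65928649e-01  2.58807868e-01 -5.76045744e-04]
 [ 2.58808388e-01  9.65927959e-01 -1.18136908e-03]
 [ 2.50671076e-04 -1.29020371e-03 -9.99999136e-01]] 0.019
```

View pics/scene.png

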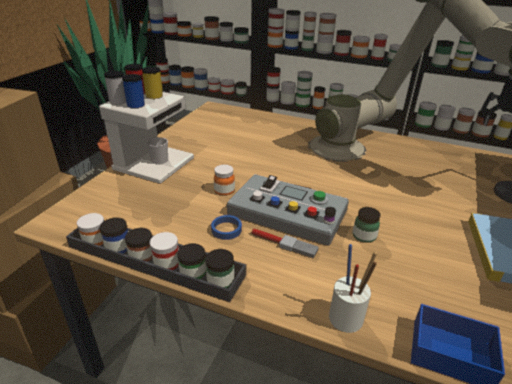

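View pics/side.png

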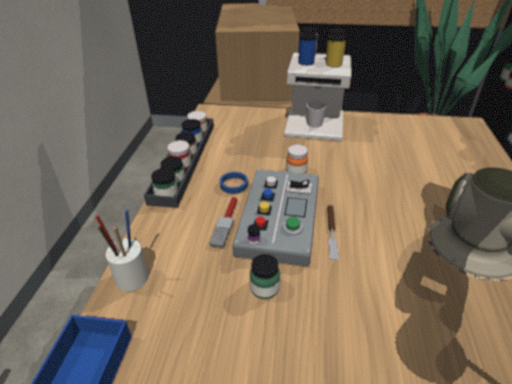

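The scene view shows keys white (257,197), blue (275,202), yellow (293,207) and red (312,212), with the pot at (330,214), rocker at (269,185) and start at (319,197). In the side view blue is at (267,195), yellow (264,208), red (260,223), start (293,225) and rocker (298,185).

```bash
python3 - <<'E'
from h import *
S={"scene":dict(white=(257,197),blue=(275,202),yellow=(293,207),red=(312,212),pot=(330,214),rock=(269,185),start=(319,197)),
"side":dict(white=(271,183),blue=(267,195),yellow=(264,208),red=(260,223),pot=(253,232),rock=(298,185),start=(293,225))}
rng=dict(blue=(100,130),yellow=(20,35),red=(0,8),start=(45,85))
for n in S:
    z=np.load(n+".npz");im,w=z["im"],z["w"]
    hsv=cv2.cvtColor(im,cv2.COLOR_RGB2HSV)
    for k,(u,v) in S[n].items():
        sl=np.s_[v-9:v+10,u-9:u+10]; P=w[sl].reshape(-1,3);H=hsv[sl].reshape(-1,3)
        if k in rng:
            m=(H[:,0]>=rng[k][0])&(H[:,0]<=rng[k][1])&(H[:,1]>120)&(P[:,2]>.06)
        elif k=="white": m=(H[:,1]<60)&(H[:,2]>170)&(P[:,2]>.06)
        else: m=P[:,2]>.06
        if m.sum()==0: print(n,k,"none");continue
        Q=P[m]; zt=np.nanpercentile(Q[:,2],90); T=Q[abs(Q[:,2]-zt)<.004]
        print(n,k,m.sum(),"z90",zt.round(4),"top mean",T.mean(0).round(4),"mid",((T.max(0)+T.min(0))/2).round(4),"ext",np.ptp(T,0).round(3))
    # console top
    u0,v0=S[n]["yellow"]; sl=np.s_[v0-60:v0+60,u0-70:u0+70]
    P=w[sl].reshape(-1,3); H=hsv[sl].reshape(-1,3)
    T=P[(P[:,2]>.042)&(P[:,2]<.056)&(H[:,1]<70)]
    c,s,a=cv2.minAreaRect((T[:,:2]*1000).astype(np.float32)); print("top",c,s,a,np.median(T[:,2]))
    cv2.imwrite(f"pics/{n}_crop.png",cv2.resize(im[v0-45:v0+55,u0-65:u0+75][:,:,::-1],None,fx=5,fy=5,interpolation=cv2.INTER_CUBIC))
E
```

```text
scene white 38 z90 0.0748 top mean [ 0.5624 -0.1292  0.0734] mid [ 0.562  -0.1304  0.0741] ext [0.027 0.025 0.006]
scene blue 42 z90 0.0749 top mean [ 0.5696 -0.0689  0.0735] mid [ 0.5688 -0.0695  0.0747] ext [0.023 0.024 0.006]
scene yellow 68 z90 0.0747 top mean [ 0.5711 -0.0093  0.0735] mid [ 0.5693 -0.0093  0.0737] ext [0.024 0.025 0.006]
scene red 66 z90 0.0742 top mean [0.5745 0.0502 0.0731] mid [0.5744 0.051  0.073 ] ext [0.024 0.025 0.005]
scene pot 163 z90 0.0948 top mean [0.5851 0.1048 0.094 ] mid [0.5832 0.1046 0.0941] ext [0.034 0.031 0.007]
scene rock 172 z90 0.0765 top mean [ 0.4662 -0.1186  0.076 ] mid [ 0.5059 -0.1184  0.0765] ext [0.117 0.028 0.008]
scene start 51 z90 0.0777 top mean [0.4911 0.0496 0.0761] mid [0.4909 0.0494 0.0767] ext [0.032 0.031 0.005]
top (459.52899169921875, -27.865997314453125) (612.0059814453125, 479.2921142578125) 30.821346282958984 0.05198774719158694
side white 36 z90 0.074 top mean [ 0.5621 -0.1302  0.0718] mid [ 0.5616 -0.1288  0.0726] ext [0.024 0.027 0.005]
side blue 69 z90 0.0729 top mean [ 0.5655 -0.0685  0.0714] mid [ 0.5662 -0.0693  0.0713] ext [0.024 0.026 0.005]
side yellow 80 z90 0.0727 top mean [ 0.5684 -0.0093  0.0713] mid [ 0.5682 -0.01    0.0712] ext [0.023 0.026 0.005]
side red 73 z90 0.0724 top mean [0.5705 0.0515 0.0709] mid [0.5707 0.0513 0.0709] ext [0.025 0.027 0.004]
side pot 214 z90 0.0923 top mean [0.5815 0.1057 0.0914] mid [0.5813 0.1049 0.0917] ext [0.029 0.034 0.007]
side rock 140 z90 0.0744 top mean [ 0.4611 -0.1169  0.0734] mid [ 0.4614 -0.1179  0.0737] ext [0.015 0.029 0.006]
side start 110 z90 0.0753 top mean [0.4868 0.0522 0.0736] mid [0.4869 0.0522 0.0741] ext [0.029 0.031 0.005]
top (636.6883544921875, -84.35920715332031) (423.0226745605469, 422.8596496582031) 86.89244079589844 0.04989241785141951
```

View pics/side_crop.png

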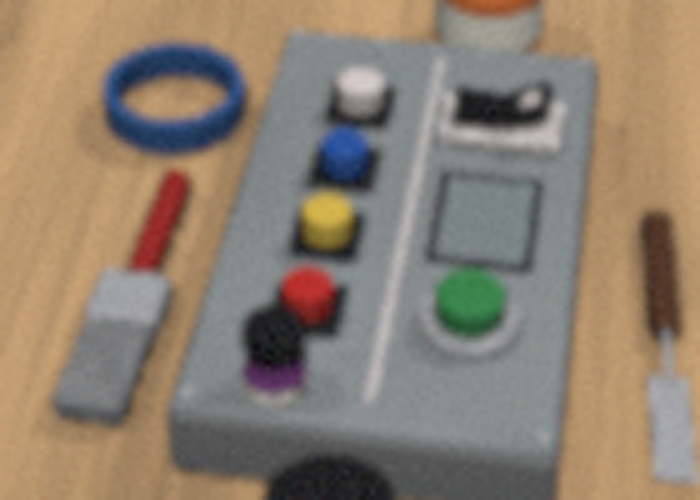

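Emit:
servo_tool(
  steps=[
    {"tx": 2.0,"ty": -3.4,"tz": 0.3,"yaw": 1,"claw": 0},
    {"tx": 2.0,"ty": -3.4,"tz": 0.3,"yaw": 1,"claw": 0},
    {"tx": 2.0,"ty": -3.4,"tz": 0.3,"yaw": 1,"claw": 0},
    {"tx": 2.0,"ty": -3.4,"tz": 0.3,"yaw": 1,"claw": 0},
    {"tx": 2.0,"ty": -3.4,"tz": 0.3,"yaw": 1,"claw": 0},
    {"tx": 2.0,"ty": -3.4,"tz": 0.3,"yaw": 1,"claw": 0},
    {"tx": 2.0,"ty": -3.4,"tz": 0.3,"yaw": 1,"claw": 0},
    {"tx": 2.0,"ty": -3.4,"tz": 0.3,"yaw": 1,"claw": 0},
    {"tx": 2.0,"ty": -3.4,"tz": 0.3,"yaw": 1,"claw": 0},
    {"tx": 2.0,"ty": -3.4,"tz": 0.3,"yaw": 1,"claw": 0},
    {"tx": 2.0,"ty": -3.4,"tz": 0.3,"yaw": 1,"claw": 0},
    {"tx": 2.0,"ty": -3.4,"tz": 0.3,"yaw": 1,"claw": 0},
    {"tx": 2.0,"ty": -3.4,"tz": 0.3,"yaw": 0,"claw": 0},
    {"tx": 2.0,"ty": -3.4,"tz": 0.3,"yaw": 0,"claw": 0},
    {"tx": 2.0,"ty": -3.4,"tz": 0.3,"yaw": 0,"claw": 0},
    {"tx": 2.0,"ty": -3.4,"tz": 0.3,"yaw": 0,"claw": 0},
    {"tx": 0,"ty": 0,"tz": 0,"yaw": 0,"claw": 0},
    {"tx": 0,"ty": 0,"tz": 0,"yaw": 0,"claw": 0},
  ],
  newtons=30,
)

```text
time_s: 1.9
position: [0.4622, -0.0131, 0.2593]
tool_rot: [[-0.999, 0.054, -0.001], [0.054, 0.999, 0.001], [0.001, 0.001, -1.0]]
ft_force: [-0.4, -0.6, -0.1]
grip_width: -0.0002
gripper_force: 0.0
```

```bash
python3 - <<'E'
from h import *
o=env.observe();print(o["time_s"],o["position"],o["tool_rot"].round(3) if hasattr(o["tool_rot"],'round') else o["tool_rot"],o["grip_width"],o["ft_force"])
im,w=cloud("wrist");np.savez("wrist",im=im,w=w)
cv2.imwrite("pics/wrist.png",im[:,:,::-1])
print(env.camera_model("wrist")["T"].round(3))
E
```

```text
1.9 [ 0.46218122 -0.01306233  0.25931743] [[-0.999  0.054 -0.001]
 [ 0.054  0.999  0.001]
 [ 0.001  0.001 -1.   ]] -0.00021095124432390607 [-0.42043137 -0.56080232 -0.09156338]
[[ 0.051  0.964  0.261  0.395]
 [ 0.999 -0.05  -0.012 -0.009]
 [ 0.002  0.261 -0.965  0.422]
 [ 0.     0.     0.     1.   ]]
```

View pics/wrist.png

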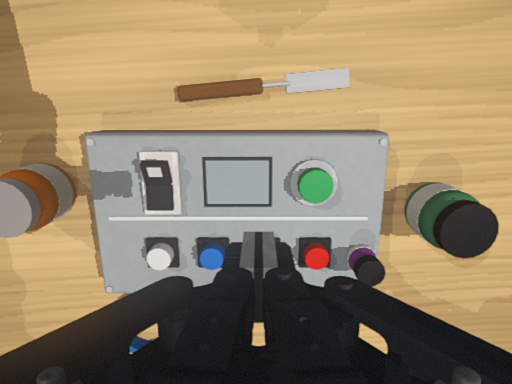

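The wrist view shows the rocker frame spanning u 141–181, v 152–214, with the mark at (155,173). Start is at (316,186), blue at (211,257), white at (159,257) and red at (317,256); yellow is hidden by the fingers.

```bash
python3 - <<'E'
from h import *
z=np.load("wrist.npz");im,w=z["im"],z["w"];hsv=cv2.cvtColor(im,cv2.COLOR_RGB2HSV)
def rep(n,sl,f):
    P=w[sl].reshape(-1,3);H=hsv[sl].reshape(-1,3).astype(int);m=f(H,P)
    c,s,a=cv2.minAreaRect((P[m][:,:2]*1000).astype(np.float32));print(n,m.sum(),np.round(c,1),np.round(s,1),round(a,1),"z",np.percentile(P[m][:,2],[5,50,95]).round(4))
rep("frame",np.s_[145:222,133:190],lambda H,P:(P[:,2]>.0555)&(P[:,2]<.064)&(H[:,2]>180)&(H[:,1]<40))
rep("paddle",np.s_[145:222,133:190],lambda H,P:(P[:,2]>.066))
rep("mark",np.s_[160:185,147:167],lambda H,P:(P[:,2]>.066)&(H[:,2]>150))
rep("start",np.s_[160:212,290:342],lambda H,P:(H[:,1]>120)&(H[:,0]>45)&(H[:,0]<85)&(P[:,2]>.071))
rep("blue",np.s_[240:272,195:230],lambda H,P:(H[:,1]>120)&(P[:,2]>.069))
rep("red",np.s_[240:272,300:334],lambda H,P:(H[:,1]>120)&(P[:,2]>.069))
rep("white",np.s_[240:272,143:177],lambda H,P:(H[:,2]>120)&(P[:,2]>.069))
rep("top",np.s_[125:215,80:395],lambda H,P:(abs(P[:,2]-.05)<.004))
E
```

```text
frame 832 [ 477.5 -121.9] [42.2 71.2] 86.9 z [0.0579 0.0593 0.0605]
paddle 1311 [ 477.1 -121.8] [28.6 55.7] 86.9 z [0.0665 0.069  0.078 ]
mark 138 [ 460.2 -121.2] [15.2 11. ] 87.7 z [0.073  0.0758 0.078 ]
start 862 [485.3  47.1] [34.5 35.1] 42.8 z [0.0731 0.0745 0.0757]
blue 424 [513.7 -56.9] [ 26.9 132.9] 74.2 z [0.0703 0.0718 0.0731]
red 423 [570.7  48. ] [26.4 26.4] 86.9 z [0.0704 0.0719 0.073 ]
white 436 [ 561.4 -130.6] [26.7 27.3] 76.3 z [0.0704 0.0721 0.0733]
top 19390 [474.7 -36.2] [335.1  92.2] 87.0 z [0.0491 0.0506 0.0524]
```

Emit:
servo_tool(
  steps=[
    {"tx": -0.1,"ty": -1.8,"tz": -2.4},
    {"tx": -0.1,"ty": -1.8,"tz": -2.4},
    {"tx": -0.1,"ty": -1.8,"tz": -2.4},
    {"tx": -0.1,"ty": -1.8,"tz": -2.4},
    {"tx": -0.1,"ty": -1.8,"tz": -2.4},
    {"tx": -0.2,"ty": -1.8,"tz": -2.4},
    {},
    {},
  ],
)

```text
invalid input at $.steps[0]: expected keys tx, ty, tz, yaw, claw
```

Emit:
servo_tool(
  steps=[
    {"tx": -0.1,"ty": -1.8,"tz": -2.4,"yaw": 0,"claw": 0},
    {"tx": -0.1,"ty": -1.8,"tz": -2.4,"yaw": 0,"claw": 0},
    {"tx": -0.1,"ty": -1.8,"tz": -2.4,"yaw": 0,"claw": 0},
    {"tx": -0.1,"ty": -1.8,"tz": -2.4,"yaw": 0,"claw": 0},
    {"tx": -0.1,"ty": -1.8,"tz": -2.4,"yaw": 0,"claw": 0},
    {"tx": -0.2,"ty": -1.8,"tz": -2.4,"yaw": 0,"claw": 0},
    {"tx": 0,"ty": 0,"tz": 0,"yaw": 0,"claw": 0},
    {"tx": 0,"ty": 0,"tz": 0,"yaw": 0,"claw": 0},
  ],
)

```text
time_s: 2.75
position: [0.4552, -0.1197, 0.1163]
tool_rot: [[-0.999, 0.052, -0.0], [0.052, 0.999, 0.0], [0.0, 0.0, -1.0]]
ft_force: [0.1, -0.0, 1.0]
grip_width: 0.0001
gripper_force: 0.0
```

Emit:
servo_tool(
  steps=[
    {"tx": 0,"ty": -0.1,"tz": -0.6,"yaw": 0,"claw": 0},
    {"tx": 0,"ty": 0,"tz": -0.6,"yaw": 0,"claw": 0},
    {"tx": 0,"ty": 0,"tz": -0.4,"yaw": 0,"claw": 0},
    {"tx": 0,"ty": 0,"tz": -0.4,"yaw": 0,"claw": 0},
    {"tx": 0,"ty": 0,"tz": -0.4,"yaw": 0,"claw": 0},
    {"tx": 0,"ty": 0,"tz": -0.4,"yaw": 0,"claw": 0},
    {"tx": 0,"ty": 0,"tz": -0.2,"yaw": 0,"claw": 0},
    {"tx": 0,"ty": 0,"tz": 0,"yaw": 0,"claw": 0},
  ],
)

```text
time_s: 3.55
position: [0.4552, -0.1217, 0.0856]
tool_rot: [[-0.999, 0.052, -0.0], [0.052, 0.999, 0.0], [0.0, 0.0, -1.0]]
ft_force: [0.3, -0.8, 0.1]
grip_width: 0.0002
gripper_force: 0.0
```

Emit:
servo_tool(
  steps=[
    {"tx": 0,"ty": 0,"tz": -0.1,"yaw": 0,"claw": 0},
    {"tx": 0,"ty": 0,"tz": -0.1,"yaw": 0,"claw": 0},
    {"tx": 0,"ty": 0,"tz": 0,"yaw": 0,"claw": 0},
  ],
)

```text
time_s: 3.85
position: [0.4553, -0.1217, 0.0838]
tool_rot: [[-0.999, 0.052, -0.0], [0.052, 0.999, 0.0], [0.0, 0.0, -1.0]]
ft_force: [-0.1, 0.3, -0.9]
grip_width: -0.0002
gripper_force: 0.0
```

```bash
python3 - <<'E'
from h import *
im,w=cloud("side");np.savez("side2",im=im,w=w)
cv2.imwrite("pics/side2.png",cv2.resize(im[130:270,200:350][:,:,::-1],None,fx=4,fy=4,interpolation=cv2.INTER_CUBIC))
E
```

```text
(no output)
```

View pics/side2.png

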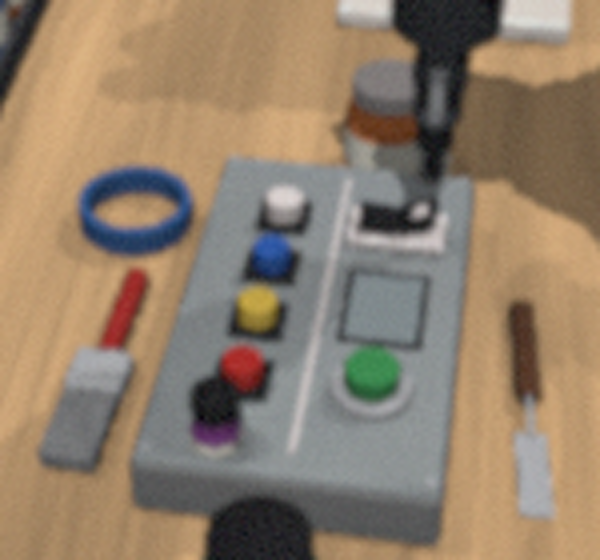

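The side view crop shows the fingertip ending at about (430,190), just above or behind the still-raised mark at (425,215). I'll measure the tip itself.

```bash
python3 - <<'E'
from h import *
z=np.load("side2.npz");w=z["w"]; im=z["im"]
for v in range(150,192,2):
    u=np.arange(298,316,2)
    print(v,[tuple((w[v,x]*1000).round().astype(int)) if np.isfinite(w[v,x,0]) else None for x in (302,305,308,311)], im[v,307])
im,w=cloud("scene");np.savez("scene2",im=im,w=w)
cv2.imwrite("pics/scene2.png",cv2.resize(im[130:250,210:370][:,:,::-1],None,fx=4,fy=4,interpolation=cv2.INTER_CUBIC))
E
```

```text
150 [(np.int64(476), np.int64(-281), np.int64(85)), (np.int64(468), np.int64(-104), np.int64(197)), (np.int64(460), np.int64(-83), np.int64(210)), (np.int64(452), np.int64(-83), np.int64(211))] [58 61 63]
152 [(np.int64(475), np.int64(-272), np.int64(83)), (np.int64(467), np.int64(-107), np.int64(189)), (np.int64(460), np.int64(-80), np.int64(206)), (np.int64(452), np.int64(-80), np.int64(206))] [72 74 73]
154 [(np.int64(475), np.int64(-259), np.int64(84)), (np.int64(467), np.int64(-111), np.int64(179)), (np.int64(459), np.int64(-72), np.int64(205)), (np.int64(451), np.int64(-85), np.int64(197))] [79 81 81]
156 [(np.int64(474), np.int64(-257), np.int64(77)), (np.int64(466), np.int64(-109), np.int64(174)), (np.int64(459), np.int64(-70), np.int64(200)), (np.int64(451), np.int64(-90), np.int64(188))] [82 82 82]
158 [(np.int64(474), np.int64(-255), np.int64(71)), (np.int64(466), np.int64(-66), np.int64(196)), (np.int64(459), np.int64(-63), np.int64(199)), (np.int64(451), np.int64(-66), np.int64(197))] [90 92 92]
160 [(np.int64(473), np.int64(-260), np.int64(60)), (np.int64(466), np.int64
[... 2506 characters left out ...]
64(-112), np.int64(76)), (np.int64(442), np.int64(-134), np.int64(60))] [73 69 70]
186 [(np.int64(468), np.int64(-108), np.int64(71)), (np.int64(460), np.int64(-107), np.int64(72)), (np.int64(451), np.int64(-107), np.int64(73)), (np.int64(442), np.int64(-125), np.int64(60))] [81 77 78]
188 [(np.int64(468), np.int64(-105), np.int64(65)), (np.int64(459), np.int64(-114), np.int64(59)), (np.int64(450), np.int64(-114), np.int64(60)), (np.int64(442), np.int64(-118), np.int64(58))] [165 158 157]
190 [(np.int64(467), np.int64(-106), np.int64(58)), (np.int64(459), np.int64(-107), np.int64(58)), (np.int64(450), np.int64(-108), np.int64(57)), (np.int64(441), np.int64(-122), np.int64(47))] [203 194 195]
```

View pics/scene2.png

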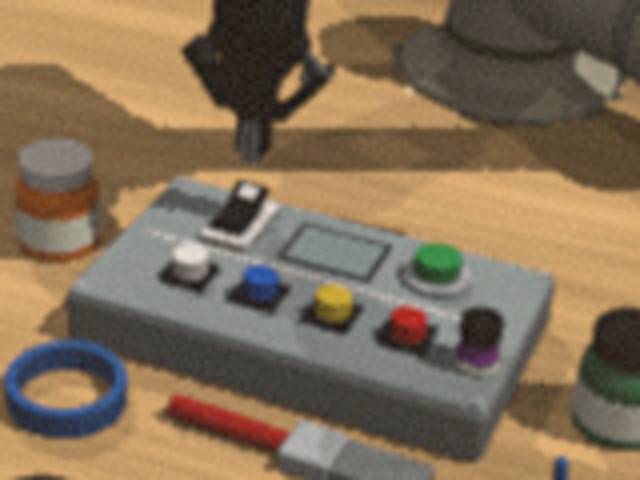

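The scene crop shows the fingertip at (252,155), clearly above the raised rocker mark at (250,190). The side depth puts the tip near z≈0.10, not the 0.065 implied by the reading. I'll check the reading against the wrist depth.

```bash
python3 - <<'E'
from h import *
o=env.observe();print(o["time_s"],o["position"],np.round(o["q"],2),o["grip_width"])
T=env.camera_model("wrist")["T"];print(T[:3,3])
im,w=cloud("wrist");np.savez("wrist2",im=im,w=w)
cv2.imwrite("pics/wrist2.png",im[:,:,::-1])
R=np.array(o["tool_rot"]);p=np.array(o["position"])
for f in("wrist","wrist2"):
    W=np.load(f+".npz")["w"]
    pos,Rm=(p,R) if f=="wrist2" else (np.array([.46218,-.01306,.25932]),R)
    L=(W-pos)@Rm   # tool frame
    print(f,"axis-near",[(v,(L[v,258]*1000).round()) for v in range(215,300,6)])
    P=W[:,:,2][60:200]; h,e=np.histogram(P[np.isfinite(P)],bins=np.arange(-.05,.12,.005)); print([(round(a,3),b) for a,b in zip(e,h) if b>800])
E
```

```text
3.95 [ 0.4553642  -0.12177085  0.08387071] [ -29.41   22.46   97.76   -0.     59.77 -116.41] -6.0182142842022255e-05
[ 0.38806131 -0.11829687  0.24641146]
wrist axis-near [(215, array([-60.,   0., 209.])), (221, array([-68.,   0., 209.])), (227, array([-75.,   0., 209.])), (233, array([ 12.,   0., -26.])), (239, array([ 12.,   0., -33.])), (245, array([ 12.,   0., -38.])), (251, array([ 12.,   0., -44.])), (257, array([ 12.,   0., -50.])), (263, array([ 12.,   0., -54.])), (269, array([ 12.,   0., -58.])), (275, array([  9.,   0., -58.])), (281, array([  6.,   0., -56.])), (287, array([  4.,   0., -57.])), (293, array([  2.,   0., -57.])), (299, array([ -0.,   0., -57.]))]
[(np.float64(-0.005), np.int64(12278)), (np.float64(-0.0), np.int64(33775)), (np.float64(0.01), np.int64(1439)), (np.float64(0.04), np.int64(937)), (np.float64(0.045), np.int64(4236)), (np.float64(0.05), np.int64(12084)), (np.float64(0.055), np.int64(1662)), (np.float64(0.07), np.int64(1025))]
wrist2 axis-near [(215, array([ 3.,  0., 24.])), (221, array([5., 0., 9.])), (227, array([2., 0., 6.])), (233, array([ 12.,   0., -26.])), (239, array([ 12.,   0., -32.])), (245, array([ 12.,   0., -39.])), (251, array([ 12.,   0., -45.])), (257, array([ 12.,   0., -49.])), (263, array([ 12.,   0., -55.])), (269, array([ 11.,   0., -57.])), (275, array([  9.,   0., -58.])), (281, array([  7.,   0., -58.])), (287, array([nan, nan, nan])), (293, array([  2.,   0., -57.])), (299, array([ -0.,   0., -57.]))]
[(np.float64(-0.005), np.int64(12274)), (np.float64(-0.0), np.int64(35706)), (np.float64(0.01), np.int64(4103)), (np.float64(0.015), np.int64(1075)), (np.float64(0.04), np.int64(1633)), (np.float64(0.045), np.int64(4611)), (np.float64(0.05), np.int64(9339))]
```

View pics/wrist2.png

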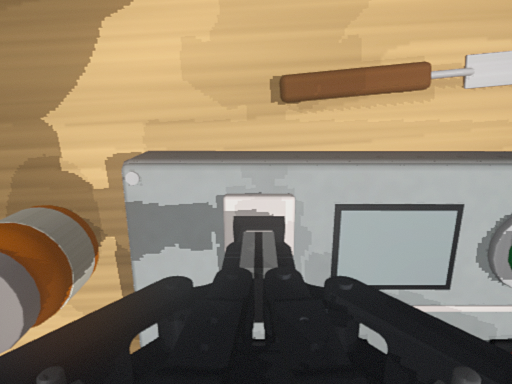

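The wrist depth is consistent with the reported pose: the console top is at 0.05. The fingers themselves end about 20 mm *behind* the TCP (tool z ≈ -0.02 to -0.026) instead of 19 mm ahead, so the documented tip length doesn't hold. The side camera agrees. I'll plan with tip ≈ TCP z + 0.02 and confirm it by touch.

Emit:
servo_tool(
  steps=[
    {"tx": 0,"ty": 0,"tz": -0.5,"yaw": 0,"claw": 0},
    {"tx": 0,"ty": 0,"tz": -0.5,"yaw": 0,"claw": 0},
    {"tx": 0,"ty": 0,"tz": -0.5,"yaw": 0,"claw": 0},
    {"tx": 0,"ty": 0,"tz": -0.5,"yaw": 0,"claw": 0},
    {"tx": 0,"ty": 0,"tz": -0.3,"yaw": 0,"claw": 0},
    {"tx": 0,"ty": 0,"tz": -0.3,"yaw": 0,"claw": 0},
    {"tx": 0,"ty": 0,"tz": 0,"yaw": 0,"claw": 0},
  ],
)

```text
time_s: 4.7
position: [0.4551, -0.1217, 0.0576]
tool_rot: [[-0.999, 0.052, -0.001], [0.052, 0.999, 0.0], [0.001, 0.0, -1.0]]
ft_force: [-0.6, 0.6, 0.1]
grip_width: -0.0001
gripper_force: 0.0
```

Emit:
servo_tool(
  steps=[
    {"tx": 0,"ty": 0,"tz": -0.2,"yaw": 0,"claw": 0},
    {"tx": 0,"ty": 0,"tz": -0.2,"yaw": 0,"claw": 0},
    {"tx": 0,"ty": 0,"tz": 0,"yaw": 0,"claw": 0},
  ],
)

```text
time_s: 5.0
position: [0.4552, -0.1217, 0.0537]
tool_rot: [[-0.999, 0.052, -0.0], [0.052, 0.999, 0.0], [0.0, 0.0, -1.0]]
ft_force: [-2.2, -0.2, 1.6]
grip_width: 0.0002
gripper_force: 0.9
```

Emit:
servo_tool(
  steps=[
    {"tx": 0,"ty": 0,"tz": -0.2,"yaw": 0,"claw": 0},
    {"tx": 0,"ty": 0,"tz": -0.2,"yaw": 0,"claw": 0},
    {"tx": 0,"ty": 0,"tz": 0,"yaw": 0,"claw": 0},
  ],
)

```text
time_s: 5.3
position: [0.4554, -0.1218, 0.0496]
tool_rot: [[-0.999, 0.052, -0.0], [0.052, 0.999, 0.0], [0.0, 0.0, -1.0]]
ft_force: [-0.4, 0.6, 0.9]
grip_width: -0.0001
gripper_force: 0.4
```

Emit:
servo_tool(
  steps=[
    {"tx": 0,"ty": 0,"tz": -0.2,"yaw": 0,"claw": 0},
    {"tx": 0,"ty": 0,"tz": -0.2,"yaw": 0,"claw": 0},
  ],
)

```text
time_s: 5.5
position: [0.4557, -0.1219, 0.0476]
tool_rot: [[-0.999, 0.052, 0.001], [0.052, 0.999, -0.001], [-0.001, -0.001, -1.0]]
ft_force: [-13.5, 5.5, 48.3]
grip_width: -0.0002
gripper_force: 24.3
```

Emit:
servo_tool(
  steps=[
    {"tx": 0,"ty": 0,"tz": -0.2,"yaw": 0,"claw": 0},
    {"tx": 0,"ty": 0,"tz": 0,"yaw": 0,"claw": 0},
  ],
)

```text
time_s: 5.7
position: [0.4557, -0.122, 0.0476]
tool_rot: [[-0.999, 0.052, 0.003], [0.052, 0.999, -0.002], [-0.003, -0.002, -1.0]]
ft_force: [-16.0, 4.4, 52.2]
grip_width: 0.0001
gripper_force: 26.2
```

Hard stop reached at TCP z 0.0476, i.e. tip at 0.068, the height given for "on". That puts the tip at TCP+0.0204. Next is yellow.

Emit:
servo_tool(
  steps=[
    {"tx": 0,"ty": 0,"tz": 2.5,"yaw": 0,"claw": 0},
    {"tx": 0,"ty": 0,"tz": 2.5,"yaw": 0,"claw": 0},
    {"tx": 2.85,"ty": 2.75,"tz": 0,"yaw": 0,"claw": 0},
    {"tx": 2.85,"ty": 2.75,"tz": 0,"yaw": 0,"claw": 0},
    {"tx": 2.85,"ty": 2.75,"tz": 0,"yaw": 0,"claw": 0},
    {"tx": 2.85,"ty": 2.75,"tz": 0,"yaw": 0,"claw": 0},
    {"tx": 0,"ty": 0,"tz": 0,"yaw": 0,"claw": 0},
    {"tx": 0,"ty": 0,"tz": 0,"yaw": 0,"claw": 0},
  ],
)

```text
time_s: 6.5
position: [0.5694, -0.0112, 0.0932]
tool_rot: [[-0.999, 0.051, -0.0], [0.051, 0.999, 0.0], [0.0, 0.0, -1.0]]
ft_force: [-0.3, -0.2, 0.6]
grip_width: 0.0002
gripper_force: 0.0
```

```bash
python3 - <<'E'
from h import *
im,w=cloud("scene");np.savez("scene3",im=im,w=w)
a=im[140:240,210:360]
im2,w2=cloud("side");b=im2[140:240,220:340]
f=lambda x:cv2.resize(x[:,:,::-1],(400,300),interpolation=cv2.INTER_CUBIC)
cv2.imwrite("pics/both3.png",np.hstack([f(a),f(b)]))
# rocker state: paddle height along console x
o=np.array([.4775,-.122]);ex=np.array([.9985,-.054]);ey=np.array([.054,.9985])
for n,W in(("scene",w),("side",w2)):
    P=W.reshape(-1,3);d=P[:,:2]-o;s=d@ex;t=d@ey
    for x in(-24,-18,18,24):
        m=(abs(s*1000-x)<3)&(abs(t)<.011);print(n,x,m.sum(),np.nanmedian(P[m][:,2]).round(4) if m.any() else None)
E
```

```text
scene -24 13 -0.7431
scene -18 16 -0.7444
scene 18 15 0.0605
scene 24 29 0.0627
side -24 9 0.0673
side -18 10 0.0673
side 18 11 0.0755
side 24 14 0.0756
```

View pics/both3.png

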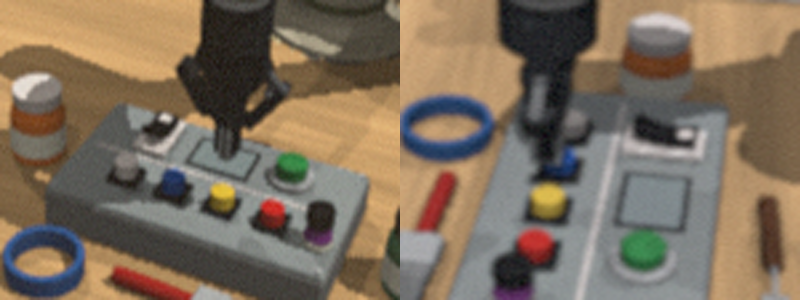

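The rocker is on: its marked end is low (z 0.067) and its far end raised. The finger is above and in line with yellow (left half, (222,195)). Pressing.

Emit:
servo_tool(
  steps=[
    {"tx": 0,"ty": 0,"tz": -1.8,"yaw": 0,"claw": 0},
    {"tx": 0,"ty": 0,"tz": -1.8,"yaw": 0,"claw": 0},
    {"tx": 0,"ty": 0,"tz": -0.4,"yaw": 0,"claw": 0},
    {"tx": 0,"ty": 0,"tz": -0.3,"yaw": 0,"claw": 0},
    {"tx": 0,"ty": 0,"tz": -0.3,"yaw": 0,"claw": 0},
    {"tx": 0,"ty": 0,"tz": -0.3,"yaw": 0,"claw": 0},
    {"tx": 0,"ty": 0,"tz": 0,"yaw": 0,"claw": 0},
  ],
)

```text
time_s: 7.3
position: [0.5696, -0.0119, 0.045]
tool_rot: [[-0.999, 0.052, 0.001], [0.052, 0.999, -0.0], [-0.001, -0.0, -1.0]]
ft_force: [1.0, -0.2, -0.9]
grip_width: 0.0001
gripper_force: 0.0
```

Emit:
servo_tool(
  steps=[
    {"tx": 0,"ty": 0,"tz": -0.2,"yaw": 0,"claw": 0},
    {"tx": 0,"ty": 0,"tz": 0,"yaw": 0,"claw": 0},
  ],
)

```text
time_s: 7.5
position: [0.5698, -0.0119, 0.0443]
tool_rot: [[-0.999, 0.052, 0.002], [0.052, 0.999, -0.001], [-0.002, -0.001, -1.0]]
ft_force: [-3.1, -0.2, 12.7]
grip_width: -0.0002
gripper_force: 6.2
```

Emit:
servo_tool(
  steps=[
    {"tx": 0,"ty": 0,"tz": -0.1,"yaw": 0,"claw": 0},
    {"tx": 0,"ty": 0,"tz": 0,"yaw": 0,"claw": 0},
  ],
)

```text
time_s: 7.7
position: [0.5698, -0.0119, 0.0441]
tool_rot: [[-0.999, 0.052, 0.002], [0.052, 0.999, -0.001], [-0.002, -0.001, -1.0]]
ft_force: [-6.5, 0.2, 20.3]
grip_width: 0.0001
gripper_force: 9.9
```

Emit:
servo_tool(
  steps=[
    {"tx": 0,"ty": 0,"tz": 2.5,"yaw": 0,"claw": 0},
    {"tx": 0,"ty": 0,"tz": 1.5,"yaw": 0,"claw": 0},
    {"tx": -0.1,"ty": -3.0,"tz": 0,"yaw": 0,"claw": 0},
    {"tx": -0.2,"ty": -2.9,"tz": 0,"yaw": 0,"claw": 0},
    {"tx": 0,"ty": 0,"tz": 0,"yaw": 0,"claw": 0},
    {"tx": 0,"ty": 0,"tz": 0,"yaw": 0,"claw": 0},
  ],
)

```text
time_s: 8.3
position: [0.5663, -0.0708, 0.0818]
tool_rot: [[-0.999, 0.053, 0.0], [0.053, 0.999, 0.0], [0.0, 0.0, -1.0]]
ft_force: [0.0, 0.4, 0.1]
grip_width: 0.0001
gripper_force: 0.0
```

```bash
cat > keys.py <<'E'
from h import *
C=dict(white=(.5615,-.1305),blue=(.566,-.0705),yellow=(.569,-.0105),red=(.572,.0495),start=(.486,.049))
for n in("scene","side"):
    im,w=cloud(n);P=w.reshape(-1,3)
    print(n,{k:(float(np.nanmedian(P[m][:,2]).round(4)),int(m.sum())) for k,c in C.items() for m in [(np.hypot(*(P[:,:2]-c).T)<.008)&(P[:,2]>.05)]})
E
python3 keys.py
```

```text
scene {'white': (0.0769, 24), 'blue': (0.1523, 39), 'yellow': (0.3929, 75), 'red': (0.0736, 15), 'start': (0.0768, 10)}
side {'white': (0.0746, 9), 'blue': (0.0739, 29), 'yellow': (0.3343, 178), 'red': (0.0708, 20), 'start': (0.0735, 22)}
```

```bash
sed -i 's/(P\[:,2\]>.05)/(P[:,2]>.05)\&(P[:,2]<.085)/' keys.py; python3 keys.py
```

```text
scene {'white': (0.0738, 11), 'blue': (0.0739, 10), 'yellow': (0.0662, 13), 'red': (0.0741, 12), 'start': (0.0759, 12)}
side {'white': (0.073, 5), 'blue': (0.0719, 16), 'yellow': (0.0641, 16), 'red': (0.0721, 19), 'start': (0.0739, 23)}
```

Yellow is 8 mm lower than the other keys, so it's fully down. Now blue: the TCP goes from 0.0818 to the stop at about 0.044.

Emit:
servo_tool(
  steps=[
    {"tx": 0,"ty": 0,"tz": -1.5,"yaw": 0,"claw": 0},
    {"tx": 0,"ty": 0,"tz": -1.0,"yaw": 0,"claw": 0},
    {"tx": 0,"ty": 0,"tz": -0.4,"yaw": 0,"claw": 0},
    {"tx": 0,"ty": 0,"tz": -0.3,"yaw": 0,"claw": 0},
    {"tx": 0,"ty": 0,"tz": -0.3,"yaw": 0,"claw": 0},
    {"tx": 0,"ty": 0,"tz": -0.3,"yaw": 0,"claw": 0},
    {"tx": 0,"ty": 0,"tz": -0.1,"yaw": 0,"claw": 0},
    {"tx": 0,"ty": 0,"tz": 0,"yaw": 0,"claw": 0},
  ],
)

```text
time_s: 9.3
position: [0.5666, -0.0707, 0.0443]
tool_rot: [[-0.999, 0.052, 0.002], [0.052, 0.999, -0.0], [-0.002, -0.0, -1.0]]
ft_force: [-4.2, 1.8, 13.2]
grip_width: -0.0
gripper_force: 6.6
```

Emit:
servo_tool(
  steps=[
    {"tx": 0,"ty": 0,"tz": -0.1,"yaw": 0,"claw": 0},
    {"tx": 0,"ty": 0,"tz": 0,"yaw": 0,"claw": 0},
  ],
)

```text
time_s: 9.5
position: [0.5667, -0.0707, 0.0442]
tool_rot: [[-0.999, 0.052, 0.002], [0.052, 0.999, -0.001], [-0.002, -0.001, -1.0]]
ft_force: [-7.0, 3.0, 21.1]
grip_width: -0.0001
gripper_force: 10.3
```

Emit:
servo_tool(
  steps=[
    {"tx": 0,"ty": 0,"tz": 2.5,"yaw": 0,"claw": 0},
    {"tx": 0,"ty": 0,"tz": 1.5,"yaw": 0,"claw": 0},
    {"tx": -2.0,"ty": 3.0,"tz": 0,"yaw": 0,"claw": 0},
    {"tx": -2.0,"ty": 3.0,"tz": 0,"yaw": 0,"claw": 0},
    {"tx": -2.0,"ty": 3.0,"tz": 0,"yaw": 0,"claw": 0},
    {"tx": -2.0,"ty": 3.0,"tz": 0,"yaw": 0,"claw": 0},
    {"tx": 0,"ty": 0,"tz": 0,"yaw": 0,"claw": 0},
    {"tx": 0,"ty": 0,"tz": 0,"yaw": 0,"claw": 0},
  ],
)

```text
time_s: 10.3
position: [0.4868, 0.0493, 0.0821]
tool_rot: [[-0.999, 0.051, 0.001], [0.051, 0.999, -0.0], [-0.001, -0.0, -1.0]]
ft_force: [0.2, -1.0, -0.3]
grip_width: 0.0001
gripper_force: 0.0
```

```bash
python3 keys.py
```

```text
scene {'white': (0.074, 11), 'blue': (0.0664, 14), 'yellow': (0.0661, 13), 'red': (0.0727, 14), 'start': (0.0756, 12)}
side {'white': (0.0718, 15), 'blue': (0.064, 13), 'yellow': (0.0635, 17), 'red': (0.0711, 19), 'start': (0.0736, 21)}
```

Emit:
servo_tool(
  steps=[
    {"tx": 0,"ty": 0,"tz": -1.5,"yaw": 0,"claw": 0},
    {"tx": 0,"ty": 0,"tz": -0.8,"yaw": 0,"claw": 0},
    {"tx": 0,"ty": 0,"tz": -0.4,"yaw": 0,"claw": 0},
    {"tx": 0,"ty": 0,"tz": -0.3,"yaw": 0,"claw": 0},
    {"tx": 0,"ty": 0,"tz": -0.3,"yaw": 0,"claw": 0},
    {"tx": 0,"ty": 0,"tz": -0.2,"yaw": 0,"claw": 0},
    {"tx": 0,"ty": 0,"tz": -0.1,"yaw": 0,"claw": 0},
    {"tx": 0,"ty": 0,"tz": 0,"yaw": 0,"claw": 0},
  ],
)

```text
time_s: 11.2
position: [0.4868, 0.0488, 0.0482]
tool_rot: [[-0.999, 0.052, 0.002], [0.052, 0.999, -0.001], [-0.003, -0.001, -1.0]]
ft_force: [-8.0, -3.8, 26.3]
grip_width: -0.0
gripper_force: 13.3
```

Emit:
servo_tool(
  steps=[
    {"tx": 0,"ty": 0,"tz": -0.1,"yaw": 0,"claw": 0},
    {"tx": 0,"ty": 0,"tz": 0,"yaw": 0,"claw": 0},
  ],
)

```text
time_s: 11.4
position: [0.4869, 0.0488, 0.048]
tool_rot: [[-0.999, 0.052, 0.003], [0.052, 0.999, -0.001], [-0.003, -0.001, -1.0]]
ft_force: [-10.9, -2.9, 37.5]
grip_width: -0.0001
gripper_force: 18.3
```

Start is at its hard stop. Lifting clear.

Emit:
servo_tool(
  steps=[
    {"tx": 0,"ty": 0,"tz": 2.5,"yaw": 0,"claw": 0},
    {"tx": 0,"ty": 0,"tz": 3,"yaw": 0,"claw": 0},
    {"tx": 0,"ty": 0,"tz": 3,"yaw": 0,"claw": 0},
    {"tx": 0,"ty": 0,"tz": 3,"yaw": 0,"claw": 0},
    {"tx": 0,"ty": 0,"tz": 0,"yaw": 0,"claw": 0},
    {"tx": 0,"ty": 0,"tz": 0,"yaw": 0,"claw": 0},
    {"tx": 0,"ty": 0,"tz": 0,"yaw": 0,"claw": 0},
  ],
)

```text
time_s: 12.1
position: [0.4858, 0.0494, 0.1588]
tool_rot: [[-0.999, 0.052, -0.002], [0.052, 0.999, 0.0], [0.002, 0.0, -1.0]]
ft_force: [-0.4, 0.8, -0.7]
grip_width: 0.0
gripper_force: 0.0
```

```bash
python3 keys.py; python3 -c "
from h import *
im,w=cloud('side');cv2.imwrite('pics/end.png',im[:,:,::-1])"
```

```text
scene {'white': (0.0737, 9), 'blue': (0.0658, 12), 'yellow': (0.0672, 10), 'red': (0.0739, 12), 'start': (0.0764, 11)}
side {'white': (0.0716, 13), 'blue': (0.0637, 16), 'yellow': (0.0636, 17), 'red': (0.0714, 18), 'start': (0.0733, 21)}
```

View pics/end.png

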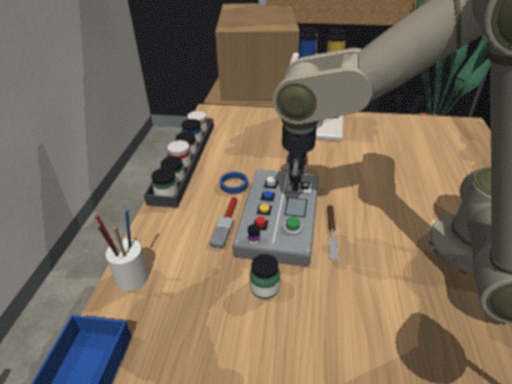

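The visible bystanders are where they were: tape (233,183), brush, knife, green jar (265,277) and pot (253,232). Yellow and blue are down; red, white and start are up.

```bash
python3 -c "
from rig import env
print(env.close_job())"
```

```text
the job is handed in; nothing more can be done
None
```

The job is handed in (no verdict was returned): rocker, yellow, blue and start were each pressed to their hard stop in that order, start came back up, and red and white stayed up; the fingertips turned out to sit about 20 mm behind the TCP instead of 19 mm ahead, so I corrected for that by camera and touch.

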